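# Set the tube heater's toggle row and clip its guard on

## Robot

A 6-joint arm with a two-finger parallel gripper is mounted at the origin on a cart in front of the work surface, level with it; the furniture and walls round the work are solid. World frame = base frame: x ahead of the robot, y to its left, z up, the work surface at z = 0. Lengths are in m, angles in rad, forces in N, time in s.
With the tool pointing down it reaches from about 0.25 to 0.85 m from the base axis. Payload 12.5 kg.
Tool frame: the origin (TCP) lies between the finger pads; the fingertips stand 11 mm ahead of it and the grasp point (between the pads) lies 8 mm behind it; z points along the fingers, y is the line along which they close (so a half turn about z gives the same grasp; the last joint's range is limited). The gripper opens to 93 mm and grips with 3 to 60 N. Pads are 15 mm wide; open, the fingers measure 128 mm over their backs; the gripper's body (75 mm by 188 mm) begins 65 mm behind the grasp point.
Start: joints at [1.037, 0.351, 1.652, -0, 1.139, -0.085], TCP at [0.239, 0.496, 0.23] pointing down, gripper open.
Joint ranges: [-2.75, 2.75], [-0.79, 2.1], [0.01, 2.65], [-1.57, 4.71], [0.07, 3.14], [-2.87, 2.87]. Speed limits (rad/s): [2.22, 2.22, 2.79, 3.14, 3.14, 3.14].

## Interface

Orientations are given as [roll, pitch, yaw] about the fixed x, y, z axes, in that order (R = Rz(yaw) Ry(pitch) Rx(roll)).
In Python, from plant import bot, imaging gives the robot as it stands.
- The arm moves only by the shell command python3 -m inch 'ROWS' [FORCE]. ROWS is JSON, a list of rows, each a list of 7 numbers: the shift along the tool's x, y, z in mm, then the turn, a rotation vector about the tool's x, y, z in degrees, then the closure, from 0 (fully open) to 1 (shut). A call has exactly 10 rows; each row is the pose to reach, as a shift and turn from the pose commanded when the call began, along the tool's axes at that moment; what a row does not reach only later rows make up. A row lasts 1/8 s, in which the tool goes at most 62.5 mm and 10.7 degrees, less where a joint would pass 70% of its speed; a pose out of reach is approached as far as the arm can. A call with a gripper value outside its range is refused whole. The fingers move at their own pace and stop on an object; FORCE is the grip in N (left out, the last holds). Time passes only in rows, so rows that repeat a pose let the fingers close, or fill a call up. It gives the time, the measured TCP pose, the force, the opening and the grip force at its end, in the units of the state.
- bot.observe(): the state, without advancing time (a new reading comes with each control period).
- imaging.snapshot(name): name is "scene" or "top"; returns (picture, depth): 400x640x3 uint8, red, green, blue; 400x640 float32, m along the optical axis (not along the pixel's ray), 0 where there is no reading.
- imaging.camera_info(name): a dict with "intrinsics" (3x3 intrinsics, pixels), "extrinsics" (4x4, takes a point from world to camera coordinates). Camera axes: x right, y down, z forward; pixel columns grow to the right and rows downward; lengths in m; the calibration is good to about 2 mm. A picture is of the moment at which its call begins. camera_info takes no time and is no camera call.
- bot.sign_off(): hands the job in; it is judged then, once.
Trained networks look in the newest picture that a camera, given by its name, has taken for a name from the list of things; names that differ only in an ending like _2 or _b are one class to them, and where a whole thing is asked for, a point or a joint stands for the part that bears it (a point fixed in the world has none). Each returns a list of dicts, best first, with "conf" (0 to 1); they miss things now and then, are a little off and sometimes report something else, mostly with a low value. They report only what shows in the picture. A call takes as long as a camera call.
- imaging.trace(target, camera): "mask" (400x640 bool, what is visible of it) and "box" ([centre column, centre row, width, height] in pixels, round what is visible of it).
The state is a dict: "time": time; "joints": joint angles; "joint_velocities": joint speeds; "joint_torque": joint torques, N m; "eef_pos": TCP position; "tcp_rot": TCP orientation; "force": force on the tool from outside, world axes, zero at the start; "moment": the same for the moment, N m; "finger_gap": opening from 0.0 (shut) to 1.0 (fully open); "gripper_force": force on a finger pad.
Only numpy, scipy, OpenCV 4.12 (cv2) and the standard library are available. Lean on these libraries where they do the work, as an engineer would, in place of code of your own. Each camera call takes 0.05 s, during which the arm holds its last target. There are 200 camera calls.

## Task

Set up the tube heater for its run: every well that holds a tube must be switched on (its lever thrown up towards the wells) and every stoppered well switched off (lever down towards you), without throwing any switch that already stands right. Then press the loose switch guard into the bracket over the levers, without forcing it, until both ears have snapped under their spring clips and it sits flat, and let go; leave the tubes standing in their wells and do not push the other things about.

Things in the scene. Friction and masses are not known exactly. Their poses are not given: they have to be found in the camera images.
- heater: Six-place tube heater, white, fixed, 195 deep x 236 wide mm (x -85 to 110). Origin: on the bench, mid-width; +x to its back, +y to its left. Six wells in the aluminium block (x 56, y +-14, 42, 70, top z 112 mm) hold tubes or dark rubber stoppers (11 mm high). Before them a grey panel rises to +x at 25 degrees (97 mm long); it carries six toggles, pivots at x -44, z 54, each straight before its well.
- bracket: Part of the heater: seat of the guard. Origin: where the guard's own origin lies when home, 30 mm square off the panel over the mid of the pivot line; x up the slope, y left, z square off the panel. Cheeks at |y| 95 to 118 mm, x +-30, up to z 16, each with a slot open to +z: 23 mm wide in x, 35 at its mouth, ledge at z 0. Spring clip at each slot's outer end: lead-in |y| 107, z 18; nose |y| 102, z 5.5.
- guard: Switch guard, loose, grey slitted plate about 90 g, lying rib up: 62 (x) x 185 (y) x 4 mm; an ear at the middle of each short end, 20 wide (x), 4 thick, 208 over both (y). Grip rib along y: 10 thick, 72 long, z 4 to 28 mm. Origin: centre of the underside, z up. Fits either way round. The clips snap over the ears at about 5 to 15 N of push; then it lies hard on the ledges. 70 N is forcing it.
- lever_a (a joint): Angle of lever a, rad: -0.38 off, leaning down the slope to the robot; +0.38 on, leaning up the slope to its well. Snap action: springs to the nearer end once past 0; the tip needs about 2 to 3 N. Letters stand in another order along the row in every start.
- tip_a (a point): Top of lever a: steel bat, 25 mm long from its pivot in the panel's face, 8 mm thick near the top, 5 at the foot; swings 22 degrees either side of square to the panel, up and down the slope. Fixed nut 17 mm wide, bushing 6 mm high round its foot. Neighbours 28 mm away. It switches the well straight behind it (same y in the heater's frame).
- lever_b (a joint): Angle of lever b, rad: -0.38 off, leaning down the slope to the robot; +0.38 on, leaning up the slope to its well. Snap action: springs to the nearer end once past 0; the tip needs about 2 to 3 N. Letters stand in another order along the row in every start.
- tip_b (a point): Top of lever b: steel bat, 25 mm long from its pivot in the panel's face, 8 mm thick near the top, 5 at the foot; swings 22 degrees either side of square to the panel, up and down the slope. Fixed nut 17 mm wide, bushing 6 mm high round its foot. Neighbours 28 mm away. It switches the well straight behind it (same y in the heater's frame).
- lever_c (a joint): Angle of lever c, rad: -0.38 off, leaning down the slope to the robot; +0.38 on, leaning up the slope to its well. Snap action: springs to the nearer end once past 0; the tip needs about 2 to 3 N. Letters stand in another order along the row in every start.
- tip_c (a point): Top of lever c: steel bat, 25 mm long from its pivot in the panel's face, 8 mm thick near the top, 5 at the foot; swings 22 degrees either side of square to the panel, up and down the slope. Fixed nut 17 mm wide, bushing 6 mm high round its foot. Neighbours 28 mm away. It switches the well straight behind it (same y in the heater's frame).
- lever_d (a joint): Angle of lever d, rad: -0.38 off, leaning down the slope to the robot; +0.38 on, leaning up the slope to its well. Snap action: springs to the nearer end once past 0; the tip needs about 2 to 3 N. Letters stand in another order along the row in every start.
- tip_d (a point): Top of lever d: steel bat, 25 mm long from its pivot in the panel's face, 8 mm thick near the top, 5 at the foot; swings 22 degrees either side of square to the panel, up and down the slope. Fixed nut 17 mm wide, bushing 6 mm high round its foot. Neighbours 28 mm away. It switches the well straight behind it (same y in the heater's frame).
- lever_e (a joint): Angle of lever e, rad: -0.38 off, leaning down the slope to the robot; +0.38 on, leaning up the slope to its well. Snap action: springs to the nearer end once past 0; the tip needs about 2 to 3 N. Letters stand in another order along the row in every start.
- tip_e (a point): Top of lever e: steel bat, 25 mm long from its pivot in the panel's face, 8 mm thick near the top, 5 at the foot; swings 22 degrees either side of square to the panel, up and down the slope. Fixed nut 17 mm wide, bushing 6 mm high round its foot. Neighbours 28 mm away. It switches the well straight behind it (same y in the heater's frame).
- lever_f (a joint): Angle of lever f, rad: -0.38 off, leaning down the slope to the robot; +0.38 on, leaning up the slope to its well. Snap action: springs to the nearer end once past 0; the tip needs about 2 to 3 N. Letters stand in another order along the row in every start.
- tip_f (a point): Top of lever f: steel bat, 25 mm long from its pivot in the panel's face, 8 mm thick near the top, 5 at the foot; swings 22 degrees either side of square to the panel, up and down the slope. Fixed nut 17 mm wide, bushing 6 mm high round its foot. Neighbours 28 mm away. It switches the well straight behind it (same y in the heater's frame).
- tube15_b: Capped 15 ml tube standing in a well, cap 21 mm, 119 mm long, origin at its lower tip, 56 mm under the block's top; the cap stands 63 mm above the block. Colour of the cap means nothing.
- tube15_c: Capped 15 ml tube standing in a well, cap 21 mm, 119 mm long, origin at its lower tip, 56 mm under the block's top; the cap stands 63 mm above the block. Colour of the cap means nothing.
- tube15_d: Capped 15 ml tube standing in a well, cap 21 mm, 119 mm long, origin at its lower tip, 56 mm under the block's top; the cap stands 63 mm above the block. Colour of the cap means nothing.
- timer: Bystander: bench timer, 62 x 66 x 21 mm, right of the heater. Origin at the middle of its underside.
- marker: Bystander: felt marker, 13 x 137 mm, lying along its y just on the robot's side of the guard. Origin at the middle of its underside.
- loose_tube: Bystander: empty 15 ml tube lying along its y just beyond the guard, 21 x 118 mm. Origin at the middle of its underside.
- tape: Bystander: roll of label tape, 53 mm wide, 18 mm high, lying in front. Origin at the middle of its underside.
- beaker: Bystander: 100 ml beaker, 73 mm wide, 92 mm high. Origin at the middle of its underside.
- bottle_2: Bystander: screw-cap bottle, 70 mm wide, 135 mm high. Origin at the middle of its underside.

How it is judged:
By the outcome, as a careful person would: the job done as asked, in the order asked, and still so for the second after the job is handed in, with the robot touching nothing.
It also fails if it takes over 67 s, if anything falls off the work surface, if the arm or the gripper's body presses on something with over 40 N, if the wrist force passes 120 N, or if a joint passes its speed limit or range.

## Working session

There is one attempt and no reset: what is moved stays moved. The work goes in short steps, Python scripts to look and compute and a shell command to move; the robot and the scene stay as the last step left them, time stands still between calls to the robot, and variables do not carry over. Pictures are saved under pics/ and viewed, at most 10 in all, crops included, and the job is handed in when it is done.

```bash
mkdir -p pics
cat > h.py <<'E'
import numpy as np, cv2
from plant import bot, imaging
from scipy.spatial.transform import Rotation as R
def cloud(name,depth):
    c=imaging.camera_info(name);K=np.array(c["intrinsics"]);T=np.array(c["extrinsics"])
    v,u=np.mgrid[:400,:640]
    P=np.stack([(u-K[0,2])/K[0,0]*depth,(v-K[1,2])/K[1,1]*depth,depth],-1)
    W=(P-T[:3,3])@T[:3,:3]
    W[depth<=0]=np.nan
    return W
def save(pic,f): cv2.imwrite(f,pic[...,::-1])
E
python3 - <<'E'
from h import *
for n in("scene","top"):
    p,d=imaging.snapshot(n);save(p,f"pics/{n}0.png");W=cloud(n,d);np.save(f"{n}0.npy",W)
    c=imaging.camera_info(n);T=np.array(c["extrinsics"]);print(n,-T[:3,:3].T@T[:3,3],T[2,:3])
    for t in("heater","guard","tip_a","tube15_b","marker","loose_tube","timer"):
        for r in imaging.trace(t,n)[:7]:
            m=r["mask"];q=np.nanmedian(W[m],0) if m.any() else None
            print(t,round(r["conf"],2),np.round(r["box"]),np.round(q,3))
print(bot.observe())
E
```

```text
scene [ 0.08676103 -0.50244978  0.84644904] [ 0.46952336  0.43059131 -0.77080409]
heater 0.9 [330. 188. 110.  96.] [ 0.622 -0.051  0.073]
heater 0.66 [315. 192.  81.  64.] [0.575 0.067 0.085]
guard 0.78 [217. 170.  52.  37.] [0.483 0.3   0.005]
tube15_b 0.7 [362. 162.  12.  24.] [ 0.683 -0.098  0.152]
tube15_b 0.66 [352. 157.   8.  21.] [ 0.684 -0.068  0.145]
marker 0.54 [448. 248.  40.  44.] [ 0.644 -0.393  0.092]
marker 0.45 [200. 179.  32.  23.] [0.425 0.302 0.011]
loose_tube 0.74 [238. 156.  28.  22.] [0.561 0.276 0.017]
timer 0.71 [368. 232.  32.  28.] [ 0.603 -0.196  0.018]
top [ 0.40745759 -0.06668435  1.28542504] [ 0.13113239  0.01027629 -0.9913116 ]
heater 0.59 [312. 180.  73.  62.] [ 0.641 -0.026  0.087]
guard 0.77 [218. 228.  59.  22.] [0.49  0.306 0.004]
tube15_b 0.63 [334. 159.   3.   6.] [ 0.688 -0.094  0.174]
tube15_b 0.47 [305. 158.   8.   7.] [ 0.685 -0.014  0.173]
marker 0.72 [324. 159.   4.   7.] [ 0.688 -0.067  0.174]
loose_tube 0.53 [222. 205.  30.   8.] [0.565 0.281 0.016]
timer 0.59 [362. 194.  23.  20.] [ 0.612 -0.194  0.018]
{'time': 0.8, 'joints': array([ 1.03739939e+00,  3.50695709e-01,  1.65182818e+00, -7.38353837e-06,
        1.13906936e+00, -8.45772371e-02]), 'joint_velocities': array([ 0.00011033,  0.00025439,  0.00145494,  0.00141318,  0.00278975,
       -0.00165472]), 'joint_torque': array([ 8.91247382e-04, -4.97229123e+01, -2.85472119e+01,  7.00157275e-02,
        2.20531487e-02,  2.81874082e-05]), 'eef_pos': array([0.23860357, 0.49552664, 0.22962418]), 'tcp_rot': array([-3.14159150e+00,  6.63222954e-06,  2.69277604e+00]), 'force': array([-0.72283373,  0.01493501,  0.46616654]), 'moment': array([0.03476166, 0.00769561, 0.01673903]), 'gripper_force': 0.0, 'finger_gap': 1.0001083575366618}
```

```bash
ls; python3 -c "print(1)"
```

```text
h.py
pics
scene0.npy
top0.npy
1
```

Run:
```python
import cv2,numpy as np
a=cv2.imread("pics/scene0.png");b=cv2.imread("pics/top0.png")
cv2.imwrite("pics/c1.png",cv2.resize(a[135:240,260:400],None,fx=5.7,fy=5.7,interpolation=cv2.INTER_CUBIC))
cv2.imwrite("pics/c2.png",cv2.resize(b[135:255,170:390],None,fx=3.6,fy=3.6,interpolation=cv2.INTER_CUBIC)[:,:800])
```

```text
(no output)
```

View pics/c1.png

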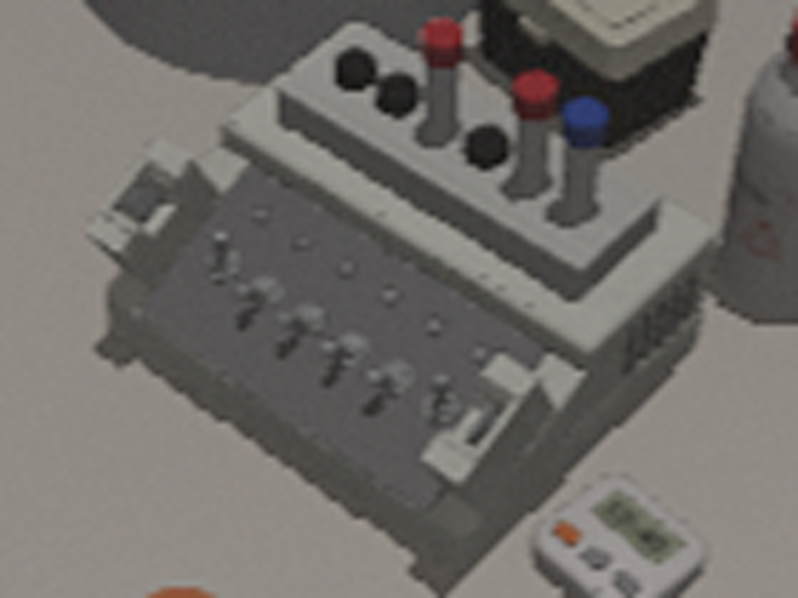

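View pics/c2.png

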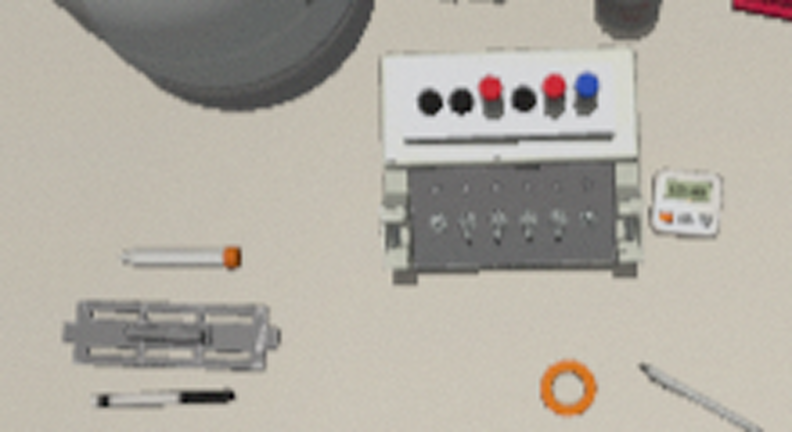

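Left to right (+y to −y), the wells hold stopper, stopper, tube, stopper, tube, tube (crop 1: 355,70; 398,95; 440,40; 487,147; 535,95; 585,120). Levers: the first (220,245) and the sixth (440,385) lean up, and 2–5 lean down. So I throw lever 1 off, lever 3 on and lever 5 on. The guard lies at crop-2 (170,335), with the marker and loose tube on either side of it. Next I fit the poses.

Run:
```python
from h import *
from scipy.ndimage import label
for n in("top","scene"):
    W=np.load(f"{n}0.npy");p=cv2.imread(f"pics/{n}0.png").astype(int)
    x,y,z=W[...,0],W[...,1],W[...,2]
    reg=(x>.45)&(x<.8)&(abs(y+.03)<.14)
    cap=reg&(z>.168)&(z<.182)&(x>.6)&(x<.74)
    L,k=label(cap)
    for i in range(1,k+1):
        m=L==i
        if m.sum()>5: print(n,"cap",m.sum(),np.round(W[m].mean(0),4),np.round([(np.nanmax(y[m])+np.nanmin(y[m]))/2],4))
    st=reg&(z>.116)&(z<.132)&(p.max(-1)<90);L,k=label(st)
    for i in range(1,k+1):
        m=L==i
        if m.sum()>8: print(n,"stop",m.sum(),np.round(W[m].mean(0),4))
    blk=reg&(abs(z-.112)<.004)&(p.min(-1)>120)
    r=cv2.minAreaRect((W[blk][:,:2]*1000).astype(np.float32));print(n,"block",blk.sum(),r,W[blk][:,2].mean())
    # panel
    pan=reg&(x>.53)&(x<.61)&(abs(y+.03)<.085)&(z>.035)&(z<.1)
    Q=W[pan]
    for _ in range(8):
        A=np.c_[Q[:,:2],np.ones(len(Q))];c=np.linalg.lstsq(A,Q[:,2],rcond=None)[0];e=Q[:,2]-A@c;Q=Q[abs(e)<max(.003,1.*e.std())]
    print(n,"panel",len(Q),c,"slope deg",np.degrees(np.arctan(np.hypot(*c[:2]))),"yaw",np.degrees(np.arctan2(c[1],c[0])),"x of z=.054 at y=-.03:",(.054-c[2]+c[1]*.03)/c[0])
    # heater footprint all
    al=reg&(z>.03)&(z<.125)
    r=cv2.minAreaRect((W[al][:,:2]*1000).astype(np.float32));print(n,"all",r)
    # guard
    g=(x>.4)&(x<.58)&(y>.15)&(y<.45)
    pl=g&(z>.0015)&(z<.008)&(x>.445)&(x<.53)
    r=cv2.minAreaRect((W[pl][:,:2]*1000).astype(np.float32));print(n,"guard plate",pl.sum(),r)
    rb=g&(z>.02)&(x>.44)&(x<.535)
    if rb.sum()>5:
        r=cv2.minAreaRect((W[rb][:,:2]*1000).astype(np.float32));print(n,"rib",rb.sum(),r,W[rb].mean(0))
    print(n,"bench z",np.nanmedian(z[(x>.3)&(x<.4)&(abs(y)<.1)]))
```

```text
top cap 39 [ 0.6901 -0.0678  0.1747] [-0.0666]
top cap 36 [ 0.6902 -0.0953  0.1747] [-0.0957]
top cap 35 [ 0.6884 -0.013   0.1743] [-0.0128]
top stop 29 [ 0.6902 -0.0414  0.1235]
top stop 29 [0.689  0.0422 0.1227]
top stop 30 [0.6889 0.015  0.1231]
top block 748 ((659.624267578125, -24.72985076904297), (132.7369842529297, 230.99266052246094), 1.8577362298965454) 0.11193146013284425
top panel 608 [ 0.47713244  0.00942373 -0.22798553] slope deg 25.511666117692517 yaw 1.1314877816525375 x of z=.054 at y=-.03: 0.5915930651683171
top all ((672.07177734375, -38.774658203125), (256.7626037597656, 255.97564697265625), 89.94393157958984)
top guard plate 995 ((487.26922607421875, 299.9936218261719), (84.28697967529297, 299.703369140625), 0.15072506666183472)
top rib 64 ((491.401611328125, 303.1469421386719), (71.41252899169922, 7.248347759246826), 89.46815490722656) [0.49133311 0.30260514 0.0271441 ]
top bench z 3.492943769178192e-05
scene cap 46 [ 0.6839 -0.0128  0.1738] [-0.0122]
scene cap 44 [ 0.6847 -0.0675  0.1741] [-0.0665]
scene cap 46 [ 0.6851 -0.0958  0.1743] [-0.0952]
scene stop 38 [
[... 259 characters left out ...]
scene block 579 ((657.052001953125, -25.51836395263672), (132.72422790527344, 226.3351287841797), 1.5085557699203491) 0.11221872937143051
scene panel 994 [ 0.46264612  0.0105946  -0.21735944] slope deg 24.83316173643591 yaw 1.311845012743945 x of z=.054 at y=-.03: 0.5872248009053754
scene all ((669.328125, -30.871139526367188), (259.02020263671875, 279.6275634765625), 0.3356802463531494)
scene guard plate 979 ((487.5165100097656, 299.66998291015625), (84.7225112915039, 297.8520812988281), 0.06469934433698654)
scene rib 75 ((486.9580993652344, 303.89752197265625), (71.32269287109375, 10.719345092773438), 89.02178955078125) [0.48603721 0.30218567 0.02684054]
scene bench z 0.0007382095194099555
```

```bash
cat >> h.py <<'E'
PIV=np.array([.588,-.0274,.054]);YAW=np.radians(.8);TH=np.radians(25)
Rh=R.from_euler('z',YAW).as_matrix()
B=Rh@np.array([[np.cos(TH),0,-np.sin(TH)],[0,1,0],[np.sin(TH),0,np.cos(TH)]]) # cols: upslope, left, normal
RT=np.c_[B[:,1],B[:,0],-B[:,2]]   # tool axes: x=left, y=upslope, z=into panel
def pan(s,y,h): return PIV+B@np.array([s,y,h])/1000
def rel(p,Rw=None,p0=None,R0=None):
    o=bot.observe()
    if p0 is None: p0=o["eef_pos"]
    if R0 is None: R0=R.from_euler('xyz',o["tcp_rot"]).as_matrix()
    if Rw is None: Rw=RT
    return np.round(R0.T@(np.array(p)-p0)*1000,1),np.round(R.from_matrix(R0.T@Rw).as_rotvec(degrees=True),2)
E
python3 - <<'E'
from h import *
W=np.load("top0.npy").reshape(-1,3)
for x0 in np.arange(.2,.9,.1):
    print(round(x0,1),[round(float(np.nanmax(q[:,2])),2) if len(q:=W[(W[:,0]>x0)&(W[:,0]<x0+.1)&(W[:,1]>y0)&(W[:,1]<y0+.1)]) else None for y0 in np.arange(-.4,.6,.1)])
print(rel(pan(38,70,90)))
print(rel(pan(38,70,90)+[0,0,.08]))
E
```

```text
0.2 [0.02, 0.01, 0.01, 0.01, 0.01, 0.01, 0.01, 0.62, 0.61, 0.55]
0.3 [0.02, 0.01, 0.01, 0.01, 0.01, 0.01, 0.01, 0.01, 0.54, 0.53]
0.4 [0.02, 0.01, 0.03, 0.02, 0.01, 0.01, 0.04, 0.03, 0.01, None]
0.5 [0.01, 0.02, 0.11, 0.08, 0.11, 0.01, 0.03, 0.02, 0.01, None]
0.6 [0.14, 0.02, 0.18, 0.18, 0.13, 0.01, 0.01, 0.01, 0.01, None]
0.7 [0.09, 0.01, 0.14, 0.17, 0.12, 0.42, 0.48, 0.41, 0.01, None]
0.8 [0.3, 0.68, 0.68, 0.29, 0.09, 0.43, 0.49, 0.42, 0.01, None]
(array([-507.2, -258.5,   78. ]), array([-22.37, -13.84,  62.43]))
(array([-507.2, -258.5,   -2. ]), array([-22.37, -13.84,  62.43]))
```

```bash
python3 -m inch '[[-50,-26,0,-2.2,-1.4,6.2,1],[-105,-55,0,-4.5,-2.8,12.5,1],[-160,-80,0,-6.7,-4.2,18.7,1],[-215,-110,0,-9,-5.5,25,1],[-270,-138,0,-11.2,-6.9,31.2,1],[-325,-166,0,-13.4,-8.3,37.5,1],[-380,-194,-1,-15.7,-9.7,43.7,1],[-435,-222,-1,-17.9,-11,50,1],[-480,-245,-2,-20.1,-12.5,56.2,1],[-507,-258,-2,-22.4,-13.8,62.4,1]]' 20
python3 - <<'E'
from h import *
print(rel(pan(38,70,70)), rel(pan(38,70,24)))
E
```

```text
time: 2.05
eef_pos: [0.5846, 0.0409, 0.2317]
tcp_rot: [2.704, -0.001, 1.58]
force: [-0.2, -0.1, -0.1]
finger_gap: 0.009
gripper_force: 0.0
(array([  1.6, -35. ,  92.1]), array([ 0.1 ,  0.04, -0.28])) (array([  1.6, -35.1, 138.1]), array([ 0.1 ,  0.04, -0.28]))
```

```bash
python3 -m inch '[[0,-15,40,0,0,0,1],[1,-35,80,0,0,0,1],[1,-35,105,0,0,0,1],[1.5,-35,118,0,0,0,1],[1.5,-35,122,0,0,0,1],[1.5,-35,122,0,0,0,1],[1.5,-35,122,0,0,0,1],[1.5,-35,122,0,0,0,1],[1.5,-35,122,0,0,0,1],[1.5,-35,122,0,0,0,1]]'
python3 - <<'E'
from h import *
o=bot.observe();d=(o["eef_pos"]-PIV)@B*1000;print("s,y,h",d)
p,dd=imaging.snapshot("scene")
cv2.imwrite("pics/c3.png",cv2.resize(p[120:240,250:410,::-1],None,fx=5,fy=5,interpolation=cv2.INTER_CUBIC))
E
```

```text
time: 3.3
eef_pos: [0.6033, 0.045, 0.1064]
tcp_rot: [2.705, -0.001, 1.586]
force: [-0.2, 0.0, -0.6]
finger_gap: 0.007
gripper_force: 0.0
s,y,h [36.94730042 72.17201558 40.60892273]
```

View pics/c3.png

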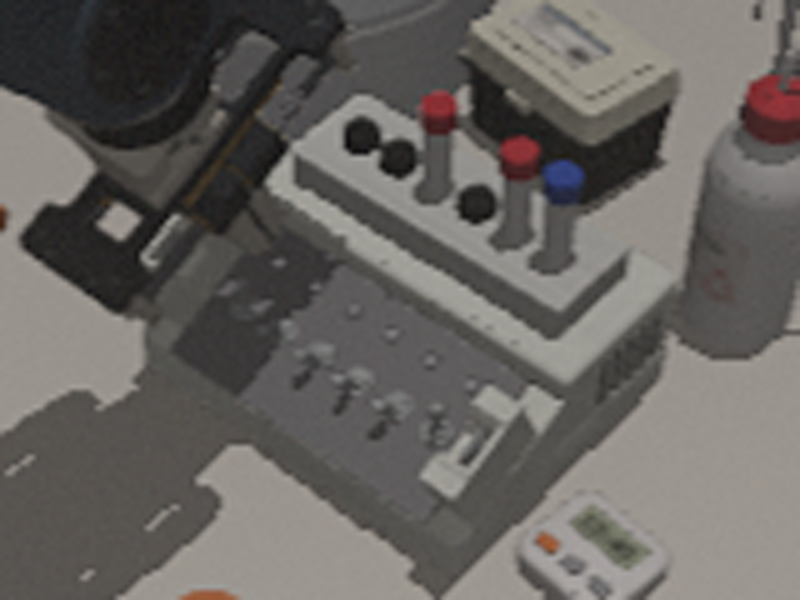

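```bash
python3 -m inch '[[-2,0,8,0,0,0,1],[-2,0,17,0,0,0,1],[-2,-5,17,0,0,0,1],[-2,-9,17,0,0,0,1],[-2,-12,17,0,0,0,1],[-2,-15,17,0,0,0,1],[-2,-18,17,0,0,0,1],[-2,-20.5,17,0,0,0,1],[-2,-20.5,17,0,0,0,1],[-2,-20.5,17,0,0,0,1]]'
python3 - <<'E'
from h import *
o=bot.observe();d=(o["eef_pos"]-PIV)@B*1000;print("s,y,h",d,o["force"]@B)
E
```

```text
time: 4.6
eef_pos: [0.5918, 0.0428, 0.082]
tcp_rot: [2.706, -0.001, 1.585]
force: [0.8, 0.3, 0.5]
finger_gap: 0.0
gripper_force: 0.0
s,y,h [16.14698064 70.16681783 23.40139224] [0.95749556 0.25321709 0.14066755]
```

```bash
python3 -m inch '[[0,1,-12,0,0,0,1],[0,1,-24,0,0,0,1],[-15,-15,-24,0,0,0,1],[-40,-40,-24,0,0,0,1],[-56,-53,-24,0,0,0,1],[-56,-53,-24,0,0,0,1],[-56,-53,-12,0,0,0,1],[-56,-53,0,0,0,0,1],[-56,-53,0,0,0,0,1],[-56,-53,0,0,0,0,1]]'; python3 -m inch '[[0,4,0,0,0,0,1],[0,7,0,0,0,0,1],[0,10,0,0,0,0,1],[0,13,0,0,0,0,1],[0,16,0,0,0,0,1],[0,18,0,0,0,0,1],[0,20.5,0,0,0,0,1],[0,20.5,0,0,0,0,1],[0,20.5,0,0,0,0,1],[0,20.5,0,0,0,0,1]]';python3 - <<'E'
from h import *
o=bot.observe();d=(o["eef_pos"]-PIV)@B*1000;print("s,y,h",d,o["force"]@B)
p,dd=imaging.snapshot("scene")
cv2.imwrite("pics/c4.png",cv2.resize(p[140:230,270:390,::-1],None,fx=6.5,fy=6.5,interpolation=cv2.INTER_CUBIC))
E
```

```text
time: 5.85
eef_pos: [0.545, -0.0134, 0.0599]
tcp_rot: [2.705, -0.001, 1.586]
force: [-0.3, -0.8, -0.1]
finger_gap: 0.004
gripper_force: 0.0
time: 7.1
eef_pos: [0.5633, -0.0136, 0.0684]
tcp_rot: [2.705, -0.001, 1.585]
force: [0.2, -0.0, 0.4]
finger_gap: 0.004
gripper_force: 0.0
s,y,h [-16.10146658  14.13145821  23.36336275] [ 0.35996901 -0.039938    0.28152017]
```

View pics/c4.png

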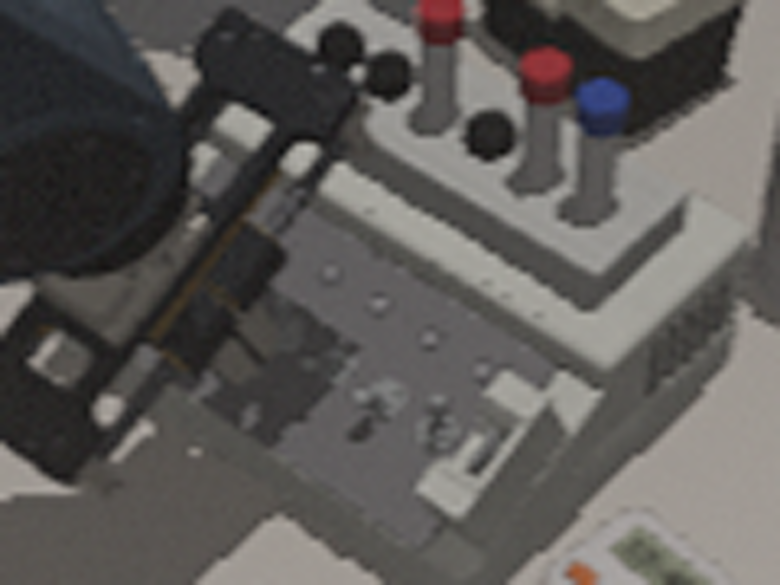

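The gripper hides levers 1–4 here; I throw lever 5 and then back off for a clear look.

```bash
python3 -m inch '[[0,-1,-12,0,0,0,1],[0,-10,-24,0,0,0,1],[-25,-21,-24,0,0,0,1],[-50,-21,-24,0,0,0,1],[-56,-21,-24,0,0,0,1],[-56,-21,-14,0,0,0,1],[-56,-21,-3,0,0,0,1],[-56,-21,0,0,0,0,1],[-56,-15,0,0,0,0,1],[-56,-12,0,0,0,0,1]]'; python3 -m inch '[[0,3,0,0,0,0,1],[0,6,0,0,0,0,1],[0,9,0,0,0,0,1],[0,11.5,0,0,0,0,1],[0,11.5,0,0,0,0,1],[0,9,-12,0,0,0,1],[0,0,-40,0,0,0,1],[0,-30,-80,0,0,0,1],[30,-60,-120,0,0,0,0],[90,-90,-130,0,0,0,0]]'
python3 -m inch '[[60,0,0,0,0,0,0],[120,0,0,0,0,0,0],[180,0,0,0,0,0,0],[210,0,0,0,0,0,0],[225,0,0,0,0,0,0],[225,0,0,0,0,0,0],[225,0,0,0,0,0,0],[225,0,0,0,0,0,0],[225,0,0,0,0,0,0],[225,0,0,0,0,0,0]]';python3 - <<'E'
from h import *
p,dd=imaging.snapshot("scene");q,_=imaging.snapshot("top")
a=cv2.resize(p[140:230,270:390,::-1],(600,450),interpolation=cv2.INTER_CUBIC);a=a[:,:440]
b=cv2.resize(q[180:215,274:350,::-1],(760,350),interpolation=cv2.INTER_CUBIC)[:,:]
cv2.imwrite("pics/c5.png",np.vstack([np.pad(cv2.resize(p[160:220,285:375,::-1],(480,320),interpolation=cv2.INTER_CUBIC),((0,0),(0,120),(0,0))),cv2.resize(b,(600,276))]))
D=R.from_euler('xyz',[np.pi,0,np.pi/2+np.radians(0.5)]).as_matrix()
o=bot.observe();print(o["eef_pos"],rel([.489,.3035,.12],D),rel([.489,.3035,.024],D))
E
```

```text
time: 8.4
eef_pos: [0.5534, -0.0692, 0.0633]
tcp_rot: [2.705, -0.001, 1.586]
force: [0.5, 0.5, -0.0]
finger_gap: 0.001
gripper_force: 0.0
time: 9.65
eef_pos: [0.4195, 0.0093, 0.1455]
tcp_rot: [2.702, 0.0, 1.581]
force: [0.5, 0.7, 0.9]
finger_gap: 0.171
gripper_force: 0.0
time: 10.9
eef_pos: [0.4172, 0.2341, 0.1438]
tcp_rot: [2.706, -0.0, 1.584]
force: [-0.5, -0.2, -0.5]
finger_gap: 1.001
gripper_force: 0.0
[0.41710912 0.23438807 0.14373071] (array([68.1, 56. , 52.3]), array([24.96, -0.08,  0.28])) (array([ 68.1,  15.5, 139.3]), array([24.96, -0.08,  0.28]))
```

View pics/c5.png

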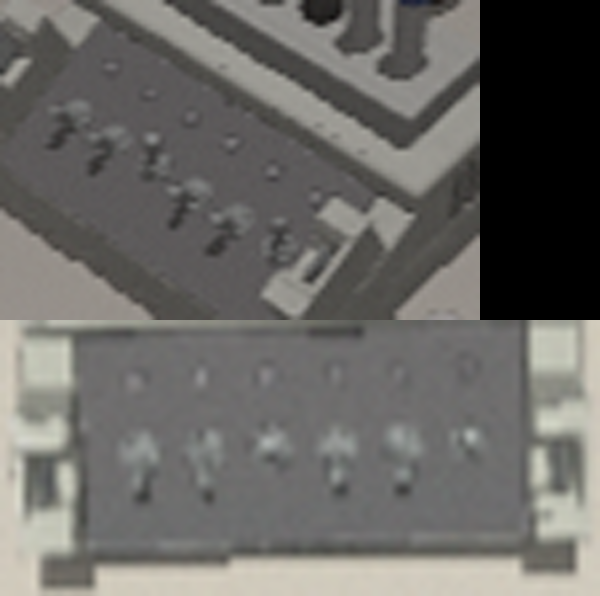

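Top view: the first lever (140,490) now leans down and the third (270,440) leans up, but the fifth (400,490) is still down: that push stopped just short. I repeat it a little further.

Run:
```python
from h import *
print(rel(pan(-37,-42,60)),rel(pan(-37,-42,24)))
```

```text
(array([-306.1,   76.8,   91.9]), array([-0.04, -0.01, -0.02])) (array([-306.1,   76.8,  127.9]), array([-0.04, -0.01, -0.02]))
```

```bash
python3 -m inch '[[-60,15,0,0,0,0,1],[-120,30,0,0,0,0,1],[-180,45,10,0,0,0,1],[-240,60,30,0,0,0,1],[-280,70,60,0,0,0,1],[-300,77,85,0,0,0,1],[-306,77,95,0,0,0,1],[-306,77,110,0,0,0,1],[-306,77,120,0,0,0,1],[-306,77,128,0,0,0,1]]'; python3 -m inch '[[0,5,0,0,0,0,1],[0,10,0,0,0,0,1],[0,13,0,0,0,0,1],[0,16,0,0,0,0,1],[0,18,0,0,0,0,1],[0,20,0,0,0,0,1],[0,22,0,0,0,0,1],[0,23.5,0,0,0,0,1],[0,23.5,0,0,0,0,1],[0,23.5,0,0,0,0,1]]'
python3 - <<'E'
from h import *
o=bot.observe();d=(o["eef_pos"]-PIV)@B*1000;print("s,y,h",d,o["force"]@B)
E
python3 -m inch '[[0,-2,-12,0,0,0,1],[0,-10,-40,0,0,0,1],[0,-40,-80,0,0,0,0.2],[30,-70,-100,0,0,0,0],[90,-80,-110,0,0,0,0],[150,-80,-110,0,0,0,0],[210,-80,-110,0,0,0,0],[270,-80,-110,0,0,0,0],[306,-80,-110,0,0,0,0],[306,-80,-110,0,0,0,0]]'
python3 - <<'E'
from h import *
p,dd=imaging.snapshot("scene");q,_=imaging.snapshot("top")
b=cv2.resize(q[180:215,274:350,::-1],(760,350),interpolation=cv2.INTER_CUBIC)
cv2.imwrite("pics/c6.png",np.vstack([cv2.resize(p[160:220,285:375,::-1],(480,320),interpolation=cv2.INTER_CUBIC),cv2.resize(b,(480,220))]))
D=R.from_euler('xyz',[np.pi,0,np.pi/2+np.radians(0.5)]).as_matrix()
o=bot.observe();print(o["eef_pos"],rel([.489,.3035,.12],D),rel([.489,.3035,.024],D))
E
```

```text
time: 12.25
eef_pos: [0.5453, -0.0695, 0.0596]
tcp_rot: [2.706, -0.0, 1.585]
force: [0.3, 0.1, 0.4]
finger_gap: 0.012
gripper_force: 0.0
time: 13.5
eef_pos: [0.5665, -0.0691, 0.0699]
tcp_rot: [2.706, -0.0, 1.585]
force: [-0.2, 0.0, -1.1]
finger_gap: 0.008
gripper_force: 0.0
s,y,h [-13.33183952 -41.36807321  23.74708418] [-0.62183408  0.03026798 -0.92684768]
time: 14.75
eef_pos: [0.4429, 0.2366, 0.1368]
tcp_rot: [2.704, -0.0, 1.585]
force: [0.9, -1.1, -0.1]
finger_gap: 0.818
gripper_force: 0.0
[0.44289647 0.2391569  0.13695928] (array([63.4, 35.6, 35.5]), array([25.1 , -0.21,  0.55])) (array([ 63.3,  -5.1, 122.4]), array([25.1 , -0.21,  0.55]))
```

View pics/c6.png

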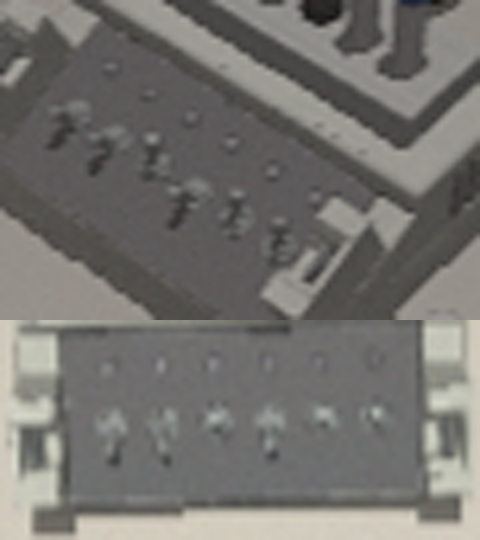

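All six levers now stand right: off, off, on, off, on, on. Next the guard. The fingers stay half open (about 40 mm) so that they miss the marker and the loose tube.

```bash
python3 -m inch '[[10,6,5,5,0,0.4,0.57],[25,15,15,10,0,0.8,0.57],[40,25,25,15,-0.1,1.2,0.57],[55,32,35,20,-0.2,1.6,0.57],[63,35.5,35.5,25.1,-0.2,1.8,0.57],[63,35.5,35.5,25.1,-0.2,1.8,0.57],[63,35.5,35.5,25.1,-0.2,1.8,0.57],[63,35.5,35.5,25.1,-0.2,1.8,0.57],[63,35.5,35.5,25.1,-0.2,1.8,0.57],[63,35.5,35.5,25.1,-0.2,1.8,0.57]]' 50;  python3 - <<'E'
from h import *
D=R.from_euler('xyz',[np.pi,0,np.pi/2-np.radians(0.75)]).as_matrix()
o=bot.observe();print(o["eef_pos"],rel([.489,.3035,.018],D))
E
```

```text
time: 16.1
eef_pos: [0.4893, 0.2988, 0.119]
tcp_rot: [-3.139, -0.004, 1.554]
force: [-0.4, 0.8, -0.0]
finger_gap: 0.43
gripper_force: 0.0
[0.48927148 0.29875259 0.11897282] (array([ 4.40e+00, -1.00e-01,  1.01e+02]), array([-0.13, -0.21, -0.2 ]))
```

```bash
python3 -m inch '[[4.5,0,30,0,0,0,0.57],[4.5,0,60,0,0,0,0.57],[4.5,0,85,0,0,0,0.57],[4.5,0,95,0,0,0,0.57],[4.5,0,101,0,0,0,0.57],[4.5,0,101,0,0,0,1],[4.5,0,101,0,0,0,1],[4.5,0,101,0,0,0,1],[4.5,0,101,0,0,0,1],[4.5,0,101,0,0,0,1]]' 50
python3 -m inch '[[0,0,0,0,0,0,1],[0,0,-3,0,0,0,1],[0,0,-20,0,0,0,1],[0,0,-60,0,0,0,1],[0,0,-110,0,0,0,1],[0,0,-160,0,0,0,1],[0,0,-180,0,0,0,1],[0,0,-180,0,0,0,1],[0,0,-180,0,0,0,1],[0,0,-180,0,0,0,1]]' 50
```

```text
time: 17.35
eef_pos: [0.4894, 0.3038, 0.0183]
tcp_rot: [-3.14, -0.004, 1.554]
force: [-1.6, -0.5, 6.2]
finger_gap: 0.102
gripper_force: 50.0
time: 18.6
eef_pos: [0.4892, 0.3028, 0.1967]
tcp_rot: [-3.137, -0.003, 1.554]
force: [0.9, 0.4, -0.1]
finger_gap: 0.104
gripper_force: 50.0
```

Run:
```python
from h import *
print(pan(0,0,108),rel(pan(0,0,108)))
W={}
for n in("top","scene"):
    p,d=imaging.snapshot(n);Q=cloud(n,d);x,y,z=Q[...,0],Q[...,1],Q[...,2]
    g=(abs(x-.489)<.05)&(y>.15)&(y<.45)
    m=g&(z>.178)&(z<.19);print(n,m.sum(),cv2.minAreaRect((Q[m][:,:2]*1000).astype(np.float32)),Q[m].mean(0))
    k=imaging.trace("guard",n)[:1]
    for r in k: print(r["conf"],r["box"])
```

```text
[ 0.54236168 -0.02803727  0.15188124] (array([-330. ,   58.9,   43.7]), array([-25.24,   0.23,  -1.77]))
top 489 ((490.07611083984375, 251.4303436279297), (102.30500030517578, 60.20454788208008), 89.50398254394531) [0.48875764 0.24776897 0.18270709]
0.96 [219.7, 224.4, 31.0, 20.5]
scene 670 ((487.56951904296875, 303.4713134765625), (209.37982177734375, 64.75239562988281), 89.19579315185547) [0.4824929  0.28589824 0.18342859]
0.7 [202.6, 125.4, 58.5, 37.0]
```

```bash
python3 -m inch '[[-45,6,-5,-3,0,-0.2,1],[-95,15,-5,-7,0,-0.5,1],[-145,22,0,-11,0.1,-0.8,1],[-195,30,5,-15,0.1,-1,1],[-245,40,15,-19,0.2,-1.3,1],[-290,50,30,-23,0.2,-1.6,1],[-320,58,42,-25.2,0.2,-1.8,1],[-331,59,44,-25.2,0.2,-1.8,1],[-331,59,44,-25.2,0.2,-1.8,1],[-331,59,44,-25.2,0.2,-1.8,1]]' 50
python3 - <<'E'
from h import *
o=bot.observe();print("s,y,h",(o["eef_pos"]-PIV)@B*1000,rel(pan(0,-.5,88)))
ims=[]
for n in("top","scene"):
    p,d=imaging.snapshot(n);Q=cloud(n,d);L=(Q-PIV)@B*1000
    s,y,h=L[...,0],L[...,1],L[...,2]
    g=(abs(s)<45)&(abs(y)<130)
    m=g&(h>88)&(h<98);print(n,m.sum(),cv2.minAreaRect(L[m][:,:2].astype(np.float32)))
    c=(abs(s)<45)&(abs(y)<130)&(abs(y)>85)&(h>42)&(h<50)
    for sg in(1,-1):
        k=c&(y*sg>0)
        if k.sum(): print("cheek",sg,k.sum(),np.percentile(L[k],[3,50,97],axis=0).round(1).tolist())
    ims.append(p[...,::-1])
cv2.imwrite("pics/c7.png",np.vstack([cv2.resize(ims[0][150:230,250:380],(520,320),interpolation=cv2.INTER_CUBIC),cv2.resize(ims[1][140:240,260:390],(520,280),interpolation=cv2.INTER_CUBIC)]))
E
```

```text
time: 20.05
eef_pos: [0.543, -0.0283, 0.1526]
tcp_rot: [2.704, -0.0, 1.586]
force: [0.1, 0.4, 0.2]
finger_gap: 0.103
gripper_force: 50.0
s,y,h [  0.94078857  -0.30157388 108.40234611] (array([-0.2, -1. , 20.4]), array([ 0.06, -0.04,  0.03]))
top 635 ((3.6453018188476562, 0.5020675659179688), (206.53370666503906, 63.78193664550781), 89.4695053100586)
cheek 1 50 [[-26.0, 94.4, 42.3], [21.5, 107.0, 44.0], [32.8, 116.4, 47.0]]
cheek -1 67 [[-23.8, -118.6, 42.2], [15.7, -112.0, 44.1], [34.0, -96.1, 47.0]]
scene 690 ((-0.0030765533447265625, -25.20740509033203), (154.54393005371094, 62.390750885009766), 89.768798828125)
cheek 1 5 [[-29.9, 101.8, 44.9], [-29.4, 109.3, 46.6], [-28.6, 116.4, 48.2]]
cheek -1 135 [[-27.4, -118.0, 42.4], [2.5, -109.3, 45.4], [29.8, -95.7, 48.3]]
```

View pics/c7.png

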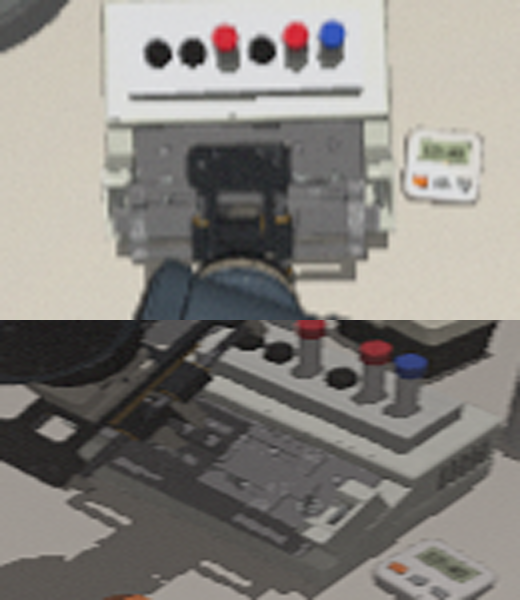

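Run:
```python
from h import *
for n in("top","scene"):
    L=(np.load(n+"0.npy")-PIV)@B*1000;s,y,h=L[...,0],L[...,1],L[...,2]
    for sg in(1,-1):
        k=(abs(s)<42)&(y*sg>88)&(y*sg<125)&(h>42)&(h<50)
        print(n,sg,k.sum(),cv2.minAreaRect(L[k][:,:2].astype(np.float32)),np.percentile(L[k],[2,98],axis=0).round(1).tolist())
        i=k&(abs(s-2)<25); print(sorted(s[k].round(0).astype(int).tolist()))
```

```text
top 1 70 ((3.1951866149902344, 105.27922058105469), (59.56745147705078, 22.939767837524414), 1.014780044555664) [[-26.3, 94.3, 42.1], [32.5, 116.7, 48.5]]
[-27, -26, -26, -26, -25, -23, -23, -23, -22, -22, -22, -22, -21, -20, -19, -19, -19, -19, -17, -16, -16, -15, -15, -15, -15, -15, -13, -12, -12, -12, -9, -7, -5, -2, -1, 2, 4, 5, 18, 19, 19, 21, 21, 22, 22, 22, 22, 22, 22, 25, 25, 26, 26, 26, 26, 26, 28, 29, 29, 29, 29, 29, 30, 32, 32, 32, 32, 32, 33, 33]
top -1 67 ((4.772159576416016, -107.29932403564453), (22.731538772583008, 58.890323638916016), 89.93927001953125) [[-23.0, -118.6, 42.1], [33.6, -96.1, 49.0]]
[-25, -24, -21, -20, -20, -19, -18, -17, -17, -17, -15, -14, -14, -14, -14, -14, -11, -10, -10, -10, -10, -10, -8, -8, -7, -5, -1, -1, 1, 3, 3, 4, 6, 7, 8, 9, 12, 13, 14, 17, 19, 20, 21, 22, 23, 23, 23, 24, 24, 26, 26, 27, 27, 27, 30, 30, 30, 30, 31, 33, 33, 33, 33, 33, 33, 34, 34]
scene 1 129 ((-0.1457042694091797, 106.53733825683594), (25.151500701904297, 59.46862030029297), 88.21770477294922) [[-29.5, 95.0, 42.2], [29.0, 118.1, 49.5]]
[-30, -30, -30, -29, -29, -29, -29, 
[... 560 characters left out ...]
6094512939453), (23.316030502319336, 59.88700485229492), 89.53071594238281) [[-27.6, -118.0, 42.5], [30.3, -95.8, 48.3]]
[-28, -28, -28, -27, -27, -27, -27, -26, -26, -26, -25, -25, -25, -25, -25, -24, -24, -23, -23, -23, -23, -23, -22, -22, -21, -21, -21, -21, -20, -20, -20, -19, -19, -19, -19, -18, -18, -18, -17, -17, -17, -16, -16, -16, -16, -15, -15, -15, -14, -14, -14, -13, -13, -13, -12, -12, -11, -10, -10, -8, -7, -6, -5, -3, -3, -1, -1, 1, 2, 3, 4, 4, 6, 6, 8, 10, 12, 12, 13, 14, 15, 16, 17, 17, 17, 17, 18, 18, 18, 18, 19, 19, 19, 19, 20, 20, 21, 21, 21, 21, 22, 22, 22, 22, 23, 23, 23, 24, 24, 24, 25, 25, 26, 26, 26, 26, 26, 27, 27, 28, 28, 28, 28, 28, 29, 30, 30, 30, 30, 31, 31, 32]
```

```bash
python3 -m inch '[[-1,0.6,10,0,0,-0.6,1],[-1,0.6,20,0,0,-0.6,1],[-1,0.6,28,0,0,-0.6,1],[-1,0.6,34,0,0,-0.6,1],[-1,0.6,38,0,0,-0.6,1],[-1,0.6,41,0,0,-0.6,1],[-1,0.6,43,0,0,-0.6,1],[-1,0.6,44,0,0,-0.6,1],[-1,0.6,44,0,0,-0.6,1],[-1,0.6,44,0,0,-0.6,1]]' 50
python3 - <<'E'
from h import *
o=bot.observe();print("s,y,h",(o["eef_pos"]-PIV)@B*1000,"F",o["force"]@B,"M",o["moment"]@B)
for n in("top","scene"):
    p,d=imaging.snapshot(n);L=(cloud(n,d)-PIV)@B*1000
    s,y,h=L[...,0],L[...,1],L[...,2]
    np.save(n+"1.npy",L);
    m=(abs(s)<45)&(abs(y)<92)&(h>46)&(h<58);print(n,m.sum(),cv2.minAreaRect(L[m][:,:2].astype(np.float32)),np.median(h[m]))
E
```

```text
time: 21.4
eef_pos: [0.5622, -0.0295, 0.113]
tcp_rot: [2.704, 0.004, 1.595]
force: [0.3, 0.4, -1.6]
finger_gap: 0.104
gripper_force: 50.0
s,y,h [ 1.56006021 -1.71475624 64.38652695] F [-0.40450087  0.39948424 -1.5899389 ] M [-0.1048326   0.32865015  0.02063592]
top 491 ((5.4759063720703125, 1.2363204956054688), (181.13662719726562, 62.65607452392578), 89.62417602539062) 49.23749516274067
scene 629 ((0.6374397277832031, -22.5096435546875), (62.46220397949219, 139.24813842773438), 0.41518574953079224) 51.16011353506698
```

```bash
python3 -m inch '[[0,0,1,0,0,0,1],[0,0,2,0,0,0,1],[0,0,3,0,0,0,1],[0,0,4,0,0,0,1],[0,0,5,0,0,0,1],[0,0,6,0,0,0,1],[0,0,6,0,0,0,1],[0,0,6,0,0,0,1],[0,0,6,0,0,0,1],[0,0,6,0,0,0,1]]' 50
python3 - <<'E'
from h import *
o=bot.observe();print("s,y,h",(o["eef_pos"]-PIV)@B*1000,"F",o["force"]@B,"M",o["moment"]@B)
E
```

```text
time: 22.75
eef_pos: [0.5647, -0.0294, 0.1075]
tcp_rot: [2.704, 0.004, 1.595]
force: [-0.1, 0.3, -1.5]
finger_gap: 0.106
gripper_force: 50.0
s,y,h [ 1.50447658 -1.72442067 58.31976328] F [-0.68791016  0.29916951 -1.36350775] M [-0.06796629  0.33476352  0.01538061]
```

```bash
python3 -m inch '[[0,0,1,0,0,0,1],[0,0,2,0,0,0,1],[0,0,3,0,0,0,1],[0,0,4,0,0,0,1],[0,0,4,0,0,0,1],[0,0,4,0,0,0,1],[0,0,4,0,0,0,1],[0,0,4,0,0,0,1],[0,0,4,0,0,0,1],[0,0,4,0,0,0,1]]' 50
python3 - <<'E'
from h import *
o=bot.observe();print("s,y,h",(o["eef_pos"]-PIV)@B*1000,"F",o["force"]@B,"M",o["moment"]@B)
E
python3 -m inch '[[0,0,0.5,0,0,0,1],[0,0,1,0,0,0,1],[0,0,1.5,0,0,0,1],[0,0,2,0,0,0,1],[0,0,2,0,0,0,1],[0,0,2,0,0,0,1],[0,0,2,0,0,0,1],[0,0,2,0,0,0,1],[0,0,2,0,0,0,1],[0,0,2,0,0,0,1]]' 50
python3 - <<'E'
from h import *
o=bot.observe();print("s,y,h",(o["eef_pos"]-PIV)@B*1000,"F",o["force"]@B,"M",o["moment"]@B)
E
```

```text
time: 24.0
eef_pos: [0.5665, -0.0295, 0.1039]
tcp_rot: [2.704, 0.004, 1.595]
force: [-0.6, 0.2, 2.9]
finger_gap: 0.106
gripper_force: 50.0
s,y,h [ 1.60280025 -1.75523071 54.30333448] F [0.7176542  0.19122218 2.88305459] M [-0.03635628  0.05861134  0.01627773]
time: 25.25
eef_pos: [0.5672, -0.0294, 0.102]
tcp_rot: [2.704, 0.004, 1.595]
force: [-1.5, 1.1, 1.5]
finger_gap: 0.101
gripper_force: 50.0
s,y,h [ 1.39886278 -1.71799484 52.2741781 ] F [-0.69129324  1.12466192  2.01864673] M [-0.20884683  0.41181677  0.01254493]
```

```bash
python3 -m inch '[[0,0,0.5,0,0,0,1],[0,0,1,0,0,0,1],[0,0,1.5,0,0,0,1],[0,0,2,0,0,0,1],[0,0,2,0,0,0,1],[0,0,2,0,0,0,1],[0,0,2,0,0,0,1],[0,0,2,0,0,0,1],[0,0,2,0,0,0,1],[0,0,2,0,0,0,1]]' 50
python3 - <<'E'
from h import *
o=bot.observe();print("s,y,h",(o["eef_pos"]-PIV)@B*1000,"F",o["force"]@B,"M",o["moment"]@B)
E
python3 -m inch '[[0,0,0.5,0,0,0,1],[0,0,1,0,0,0,1],[0,0,1.5,0,0,0,1],[0,0,1.5,0,0,0,1],[0,0,1.5,0,0,0,1],[0,0,1.5,0,0,0,1],[0,0,1.5,0,0,0,1],[0,0,1.5,0,0,0,1],[0,0,1.5,0,0,0,1],[0,0,1.5,0,0,0,1]]' 50
python3 - <<'E'
from h import *
o=bot.observe();print("s,y,h",(o["eef_pos"]-PIV)@B*1000,"F",o["force"]@B,"M",o["moment"]@B)
E
```

```text
time: 26.5
eef_pos: [0.5681, -0.0294, 0.1002]
tcp_rot: [2.704, 0.004, 1.595]
force: [3.0, 0.7, -2.3]
finger_gap: 0.11
gripper_force: 50.0
s,y,h [ 1.48601911 -1.70014838 50.25583888] F [ 1.73366202  0.66451744 -3.37404676] M [0.15067983 0.14221484 0.0444083 ]
time: 27.75
eef_pos: [0.5687, -0.0294, 0.0988]
tcp_rot: [2.704, 0.004, 1.595]
force: [0.1, 2.1, -0.6]
finger_gap: 0.103
gripper_force: 50.0
s,y,h [ 1.45162938 -1.70557685 48.77273353] F [-0.12346793  2.08965001 -0.5638433 ] M [0.08526181 0.3447569  0.04235214]
```

```bash
python3 -m inch '[[0,0,0.3,0,0,0,1],[0,0,0.6,0,0,0,1],[0,0,1,0,0,0,1],[0,0,1,0,0,0,1],[0,0,1,0,0,0,1],[0,0,1,0,0,0,1],[0,0,1,0,0,0,1],[0,0,1,0,0,0,1],[0,0,1,0,0,0,1],[0,0,1,0,0,0,1]]' 50
python3 - <<'E'
from h import *
o=bot.observe();print("s,y,h",(o["eef_pos"]-PIV)@B*1000,"F",o["force"]@B,"M",o["moment"]@B)
for n in("top","scene"):
    p,d=imaging.snapshot(n);L=(cloud(n,d)-PIV)@B*1000
    s,y,h=L[...,0],L[...,1],L[...,2]
    for sg in(1,-1):
        m=(abs(s)<28)&(y*sg>50)&(y*sg<90)&(h>25)&(h<50);print(n,sg,m.sum(),np.percentile(h[m],[25,50,75]) if m.any() else 0)
E
```

```text
time: 29.0
eef_pos: [0.5692, -0.0294, 0.0979]
tcp_rot: [2.704, 0.004, 1.595]
force: [3.3, 1.1, -4.9]
finger_gap: 0.102
gripper_force: 50.0
s,y,h [ 1.47110233 -1.71119157 47.77239845] F [ 0.94634437  1.08114026 -5.86451432] M [0.25221649 0.24335788 0.01949669]
top 1 161 [30.8131371  31.98189418 33.50447766]
top -1 161 [30.51414295 32.40110131 34.00449698]
scene 1 0 0
scene -1 245 [33.51258663 34.32439936 35.36383681]
```

```bash
python3 -m inch '[[0,0,0.3,0,0,0,1],[0,0,0.6,0,0,0,1],[0,0,0.8,0,0,0,1],[0,0,0.8,0,0,0,1],[0,0,0.8,0,0,0,1],[0,0,0.8,0,0,0,1],[0,0,0.8,0,0,0,1],[0,0,0.8,0,0,0,1],[0,0,0.8,0,0,0,1],[0,0,0.8,0,0,0,1]]' 50
python3 - <<'E'
from h import *
o=bot.observe();print("s,y,h",(o["eef_pos"]-PIV)@B*1000,"F",o["force"]@B,"M",o["moment"]@B)
E
python3 -m inch '[[0,0,0.3,0,0,0,1],[0,0,0.6,0,0,0,1],[0,0,0.8,0,0,0,1],[0,0,0.8,0,0,0,1],[0,0,0.8,0,0,0,1],[0,0,0.8,0,0,0,1],[0,0,0.8,0,0,0,1],[0,0,0.8,0,0,0,1],[0,0,0.8,0,0,0,1],[0,0,0.8,0,0,0,1]]' 50
python3 - <<'E'
from h import *
o=bot.observe();print("s,y,h",(o["eef_pos"]-PIV)@B*1000,"F",o["force"]@B,"M",o["moment"]@B)
E
```

```text
time: 30.35
eef_pos: [0.5694, -0.0294, 0.0976]
tcp_rot: [2.704, 0.004, 1.595]
force: [-4.6, -0.6, 6.1]
finger_gap: 0.102
gripper_force: 50.0
s,y,h [ 1.54148336 -1.73813233 47.37854467] F [-1.63287052 -0.57094516  7.44826852] M [0.22749542 0.67050759 0.04350457]
time: 31.6
eef_pos: [0.5694, -0.0294, 0.0975]
tcp_rot: [2.704, 0.004, 1.595]
force: [-14.7, -1.4, 20.8]
finger_gap: 0.101
gripper_force: 50.0
s,y,h [ 1.5488598  -1.71360383 47.29238362] F [-4.55738032 -1.16831087 25.02940077] M [0.12516089 1.35944979 0.02156374]
```

Firm contact at 25 N and no further travel: it has seated. I ease the load, open and withdraw square to the panel.

```bash
python3 -m inch '[[0,0,-0.8,0,0,0,1],[0,0,-1.2,0,0,0,1],[0,0,-1.2,0,0,0,0.7],[0,0,-1.2,0,0,0,0.7],[0,0,-1.2,0,0,0,0.7],[0,0,-1.2,0,0,0,0.7],[0,0,-15,0,0,0,0.7],[0,0,-40,0,0,0,0.7],[0,0,-90,0,0,0,0.7],[0,0,-130,0,0,0,0.7]]' 50
python3 -m inch '[[0,-40,-30,0,0,0,0.7],[50,-80,-40,0,0,0,0.7],[110,-80,-40,0,0,0,0.7],[170,-80,-40,0,0,0,0.7],[230,-80,-40,0,0,0,0.7],[260,-80,-40,0,0,0,0.7],[260,-80,-40,0,0,0,0.7],[260,-80,-40,0,0,0,0.7],[260,-80,-40,0,0,0,0.7],[260,-80,-40,0,0,0,0.7]]'
python3 - <<'E'
from h import *
ims=[]
for n in("top","scene"):
    p,d=imaging.snapshot(n);L=(cloud(n,d)-PIV)@B*1000
    s,y,h=L[...,0],L[...,1],L[...,2]
    m=(abs(s-1.5)<28)&(abs(y)<88)&(h>24)&(h<50)
    for sg in(1,-1):
        k=m&(y*sg>45);print(n,sg,np.percentile(h[k],[50,75,90]))
        e=(abs(s-(4 if n=="top" else .7))<6)&(y*sg>93)&(y*sg<101);print(" ear h",h[e].round(1))
    k=m&(h>31)&(h<38);A=np.c_[s[k],y[k],np.ones(k.sum())];print(n,"plane",np.linalg.lstsq(A,h[k],rcond=None)[0])
    ims.append(p[...,::-1])
cv2.imwrite("pics/c8.png",np.vstack([cv2.resize(ims[0][165:225,270:355],(510,270),interpolation=cv2.INTER_CUBIC),cv2.resize(ims[1][150:230,275:388],(510,330),interpolation=cv2.INTER_CUBIC)]))
E
```

```text
time: 32.85
eef_pos: [0.5138, -0.0303, 0.2164]
tcp_rot: [2.703, 0.005, 1.594]
force: [0.1, 0.0, -0.7]
finger_gap: 0.299
gripper_force: 0.0
time: 34.1
eef_pos: [0.4194, 0.2267, 0.2157]
tcp_rot: [2.704, 0.004, 1.593]
force: [0.2, 0.3, -1.0]
finger_gap: 0.304
gripper_force: 0.0
top 1 [31.84288085 33.57999378 34.73670819]
 ear h [33.  32.  27.9 35.9 28.4 29.1 33.1 34.5]
top -1 [31.66315257 33.15629294 34.39790712]
 ear h [29.1 30.8 31.2 30.9 32.9 31.7 33.2 30.5 29.  28.9]
top plane [-2.23063702e-03 -3.43861157e-04  3.31770192e+01]
scene 1 [34.39431221 35.48443992 36.47442926]
 ear h [36.7 34.1 37.3 33.9 36.3 33.3 32.9 33.3 34.6 33.9 33.5]
scene -1 [33.93222011 34.9851019  36.1536897 ]
 ear h [35.4 31.9 34.2 34.7 34.5 34.  34.2 32.5 31.3 34.2 31.5 36.6 33.8]
scene plane [-1.02102337e-03  2.92926496e-03  3.42436388e+01]
```

View pics/c8.png

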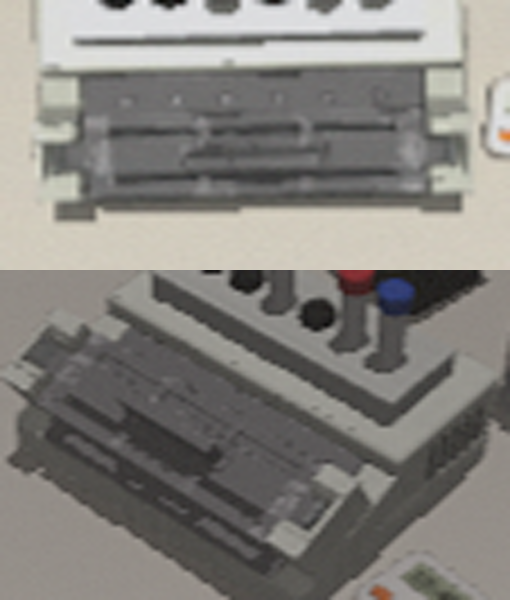

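The guard sits flat in the bracket. Both ears lie in their slots (top view 60,155 and 440,150), its top is level at about 34 mm off the panel on both sides, and the tubes still stand. I hand it in.

```bash
python3 -c "
from plant import bot
print(bot.sign_off())"
```

```text
the job is handed in; nothing more can be done
None
```

I threw levers 1, 3 and 5 (counted from the left) so all six match their wells, seated the guard flat under both clips with a push of about 25 N, and handed the job in at about 34 s; no verdict came back.

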